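# Slide the display sled past its spring lock

## Robot

A 6-joint arm with a two-finger parallel gripper is mounted at the origin on the work surface. World frame = base frame: x ahead of the robot, y to its left, z up, the work surface at z = 0. Lengths are in m, angles in rad, forces in N, time in s.
With the tool pointing down it reaches from about 0.375 to 0.975 m from the base axis. Payload 3.8 kg.
Tool frame: the origin (TCP) lies at the very end of the fingers, on their centre line; the grasp point (between the pads) lies 19 mm behind it (ctrl.grasp_offset is the distance from the TCP to the grasp point, in m); z points along the fingers, y is the line along which they close (so a half turn about z gives the same grasp; the last joint's range is limited). The gripper opens to 88 mm and grips with 3 to 60 N. Pads are 18 mm wide; open, the fingers measure 123 mm over their backs; the gripper's body (75 mm by 187 mm) begins 45 mm behind the grasp point.
Start: joints at [1.223, 0.264, 1.604, -0, 1.274, -0.037], TCP at [0.206, 0.643, 0.239] pointing down, gripper open.
Joint ranges: [-2.63, 2.63], [-0.94, 2.18], [0.31, 2.57], [-1.31, 4.45], [0, 2.66], [-2.55, 2.55]. Speed limits (rad/s): [2.57, 2.57, 3.14, 3.14, 3.14, 3.14].

## Interface

Orientations are given as a unit quaternion [x, y, z, w].
In Python, from cell import get_state, viewer, ctrl gives the robot as it stands.
- The arm moves only by the tool send_rows, never from a script. Its argument "commands" is a list of rows, each a list of 6 numbers: the shift along the tool's x, y, z in cm, then the turn, a rotation vector about the tool's x, y, z in degrees. In form: [[x, y, z, ax, ay, az], ...]. A call has 1 to 10 rows; each row is the pose to reach, as a shift and turn from the pose commanded when the call began, along the tool's axes at that moment; what a row does not reach only later rows make up. A row lasts 1/12 s, in which the tool goes at most 41.7 mm and 7.16 degrees, less where a joint would pass 70% of its speed; a pose out of reach is approached as far as the arm can. A call with a gripper value outside its range is refused whole. "grip" is the finger opening in cm, from 0 to 8.81, set as the call begins (left out, the last holds). The fingers move at their own pace and stop on an object; "grip_force" is the grip in N (left out, the last holds). Time passes only in rows, so rows that repeat a pose let the fingers close. It gives the time, the measured TCP pose, the force, the opening and the grip force at its end, in the units of the state.
- get_state(): the state, without advancing time (a new reading comes with each control period).
- viewer.snapshot(name): name is "side" or "top" or "wrist"; returns a dict with "pixels" (384x512x3 uint8, red, green, blue), "z_map" (384x512 float32, m along the optical axis (not along the pixel's ray), 0 where there is no reading), "vfov" (degrees; the focal length in pixels is half the picture's height over the tangent of half this angle, whatever the lens; pixels are square), "cx", "cy" (the principal point, pixels), "view" (4x4, takes a point from world to camera coordinates). Camera axes: x right, y up, looking along -z (the intrinsics and any distortion apply to the point x, -y, -z); pixel columns grow to the right and rows downward; lengths in m; the calibration is good to about 2 mm. A picture is of the moment at which its call begins.
- ctrl.finish_job(): hands the job in; it is judged then, once.
The state is a dict: "time": time; "joint_positions": joint angles; "qd": joint speeds; "joint_efforts": joint torques, N m; "position": TCP position; "orientation": TCP orientation; "force": force on the tool from outside, world axes, zero at the start; "wrist_torque": the same for the moment, N m; "gripper_width": finger opening in m; "gripper_force": force on a finger pad.
Only numpy, scipy, OpenCV 4.12 (cv2) and the standard library are available. Lean on these libraries where they do the work, as an engineer would, in place of code of your own. Each camera call takes 0.05 s, during which the arm holds its last target. There are 200 camera calls.

## Task

With the fingertips, press the red spring plunger down through the window of the white display sled and, keeping it down, push the sled along its track towards the orange end block until the plunger springs up in the sled's other window and locks it there. Only press and push: do not lift the sled, keep the gnome and the zinc pot standing on it without handling them, disturb nothing else, and finish clear of everything.

Things in the scene. Friction and masses are not known exactly. Their poses are not given: they have to be found in the camera images.
- track: Fixed grey metal track on the table, 200 mm across (x), from y = -155 to +190 mm; orange price strip on its robot side. Origin: at table height on its middle line, level with the plunger, which lies at track x = -45, y = 0 mm. Track +y is the sliding direction. The sled rides on runners 40 mm above the table between guide walls (46 mm high near, 54 mm far; about 1.7 mm play a side).
- trough (a point): Point on the floor of the open trough between the runners, under the plunger's centre, 8 mm above the table. The trough is 64 mm wide (x), centred on the plunger and as long as the track, so fingertips may dip below the sled all along it; only the plunger's housing (y = -25 to +25 mm) stands in it, up to 24 mm above the table.
- end_block (a point): Centre of the top of the orange end block, which closes the track at y = +175 to +190 mm; 58 mm above the table. The sled slides towards it.
- sled: White board, 180 (x) by 200 (y) by 8 mm thick, about 0.9 kg (0.6 to 1.3), loose on the runners, held by its weight. Origin: centre of its underside, 40 mm above the table; axes parallel to the track's. Two through windows A and B, a solid 39 mm bridge between. At the start its origin is at about track y = -47.5 mm; finished, at about +47.5 mm (a slide of about 95 mm).
- window_a (a point): Centre of window A, at the sled's top face (48 mm above the table): sled x = -45, y = +47.5 mm, the window nearer the end block. 52 mm (x) by 56 mm (y), right through. At the start the plunger stands up in it, with about 6 mm play at each end.
- window_b (a point): Centre of window B, at the sled's top face: sled x = -45, y = -47.5 mm, the window farther from the end block, 52 mm (x) by 56 mm (y). At the finish the plunger stands up in it, with about 6 mm play at each end.
- plunger_top (a point): Centre of the flat top of the red spring plunger, a block 30 mm (x) by 44 mm (y, along the slide), upright sides, moving only up and down. Up, its top is 54 mm above the table, 6 mm over the sled's top, and blocks the sled. To let the sled pass, its top must be below 40 mm. Once the sled's bridge covers it, the sled keeps it down.
- plunger (a joint): How far the plunger is pressed down, m: 0 fully up, 0.024 at the bottom stop; the sled passes over it from about 0.015 on. Spring: about 1 N to start, 4 N at the bottom.
- gnome: Red-and-white ceramic gnome, 89 mm high, 47 mm wide, standing loose on the far (+x) half of the sled; it rides along. Origin: centre of its base.
- zinc_pot: Small open zinc pot, 75 mm high, 60 mm across its rim, standing loose on the far (+x) half of the sled; it rides along. Origin: centre of its base.
- angel: White ceramic angel with brass wings, 115 mm high, on the table, not to be disturbed. Origin: centre of its base.
- tall_gnome: Bigger gnome, 129 mm high, 68 mm wide, on the table, not to be disturbed. Origin: centre of its base.
- zinc_vase: Tall zinc vase, 170 mm high, 90 mm across its rim, on the table, not to be disturbed. Origin: centre of its base.
- white_pot: White ceramic bowl, 80 mm high, 100 mm across, on the table, not to be disturbed. Origin: centre of its base.
- candle_jar: Amber glass candle jar with a brass cap, 90 mm high, 70 mm across, on the table, not to be disturbed. Origin: centre of its base.
- gift_carton: Closed carton, 90 by 120 mm, 70 mm high, on the table, not to be disturbed. Origin: centre of its underside.
Not all that is in view belongs to the job. Leave any purple look-alike of the gnome alone.

How it is judged:
By the outcome, as a careful person would: the job done as asked, in the order asked, and still so for the second after the job is handed in, with the robot touching nothing.
It also fails if it takes over 38 s, if anything falls off the work surface, if the arm or the gripper's body presses on something with over 40 N, if the wrist force passes 120 N, or if a joint passes its speed limit or range.

## Working session

There is one attempt and no reset: what is moved stays moved. The work goes in short steps, Python scripts to look and compute and a tool call to move; the robot and the scene stay as the last step left them, time stands still between calls to the robot, and variables do not carry over. Pictures are saved under pics/ and viewed, at most 10 in all, crops included, and the job is handed in when it is done.

Besides the shell and the picture viewer there is one more tool, called as name([rows], argument=value, ...), one row to a line, values as JSON. send_rows: Moves the arm, as the interface text tells. Its arguments: {"type":"object","properties":{"commands":{"type":"array","items":{"type":"array","items":{"type":"number"}}},"grip":{"type":"number"},"grip_force":{"type":"number"}},"required":["commands"]}

```bash
mkdir -p pics
cat > h.py <<'E'
import numpy as np, cv2
from cell import get_state, viewer, ctrl
def snap(n,f):
    s=viewer.snapshot(n); cv2.imwrite(f'pics/{f}.png',s['pixels'][:,:,::-1]); np.savez(f'pics/{f}.npz',**{k:s[k] for k in s}); return s
def ld(f): return dict(np.load(f'pics/{f}.npz'))
def pt(s,u,v,z=None):
    H=s['pixels'].shape[0]; f=H/2/np.tan(np.radians(float(s['vfov']))/2)
    V=np.linalg.inv(s['view']); d=np.array([(u-s['cx'])/f,-(v-s['cy'])/f,-1])
    if z is None: t=np.median(s['z_map'][int(v)-1:int(v)+2,int(u)-1:int(u)+2])
    else: t=(z-V[2,3])/(V[:3,:3]@d)[2]
    return V[:3,:3]@(d*t)+V[:3,3]
E
python3 - <<'E'
from h import *
a=snap('top','top1');b=snap('side','side1')
print({k:a[k] for k in a if k not in('pixels','z_map')}); print(get_state())
E
ls
```

```text
{'vfov': 43.18459239384097, 'cx': 254.29938476233744, 'cy': 191.9651260575744, 'view': array([[ 0.01866308, -0.9998203 ,  0.00332576, -0.01996648],
       [ 0.99550893,  0.01889117,  0.09276359, -0.5704409 ],
       [-0.09280975,  0.00157957,  0.99568261, -1.47039141],
       [ 0.        ,  0.        ,  0.        ,  1.        ]])}
{'time': 0.1, 'joint_positions': array([ 1.22312423e+00,  2.64683643e-01,  1.60522027e+00,  1.00090803e-05,
        1.27371928e+00, -3.69020492e-02]), 'qd': array([-0.00010204, -0.00189385, -0.0045511 ,  0.00019143,  0.00094196,
        0.00014681]), 'joint_efforts': array([ 1.49819414e-03, -5.03624547e+01, -3.58068037e+01,  7.30010192e-02,
        2.33481161e-02, -2.62628856e-05]), 'position': array([0.20619073, 0.64206275, 0.23751786]), 'orientation': array([ 1.54761868e-01,  9.87951281e-01, -9.95642873e-04, -1.98717905e-04]), 'force': array([-0.30743638, -0.28450468,  0.05018695]), 'wrist_torque': array([-0.00263461,  0.04807814, -0.00112542]), 'gripper_force': 0.0, 'gripper_width': 0.08809283863364721}
h.py
pics
```

View pics/top1.png

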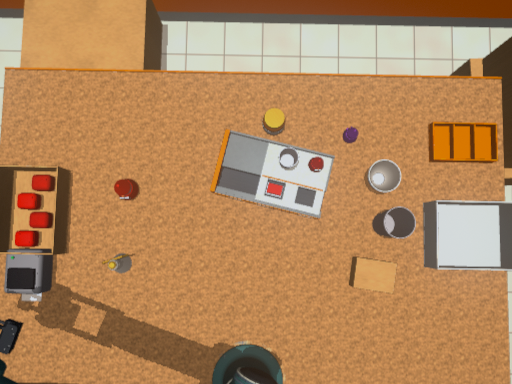

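View pics/side1.png

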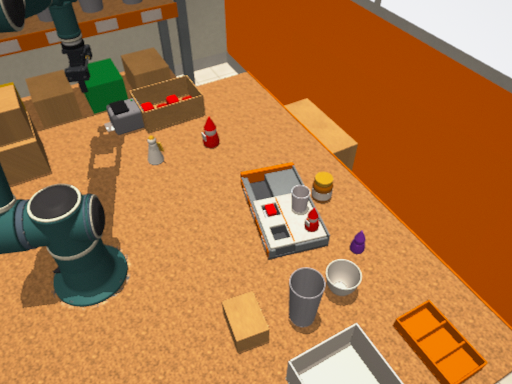

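The top view shows the track with its orange end block at about (221,160). The plunger is the red square at (275,188), in the left one of the two windows, and window B is at (305,197). Other red things that could be taken for it are the sled's gnome (316,164), the tall gnome (124,188) and the red parts in the box (42,183). I'm checking the choice in a close crop.

Run:
```python
from h import *
a=ld('top1'); c=a['pixels'][120:225,200:345,::-1]
cv2.imwrite('pics/crop1.png',cv2.resize(c,None,fx=5.5,fy=5.5,interpolation=cv2.INTER_CUBIC))
hsv=cv2.cvtColor(np.ascontiguousarray(a['pixels']),cv2.COLOR_RGB2HSV)
m=((hsv[...,1]>170)&((hsv[...,0]<6)|(hsv[...,0]>174))).astype(np.uint8)
n,l,st,ce=cv2.connectedComponentsWithStats(m)
for i in range(1,n):
    if st[i,4]>20: print(st[i],ce[i],pt(a,*ce[i]))
```

```text
[312 159  10   6  33] [317.03030303 161.60606061] [ 0.65323131 -0.18917345  0.12604493]
[ 32 175  19  16 276] [ 41.05072464 182.31884058] [0.58504169 0.63653051 0.05595894]
[115 180  18  16 126] [122.6984127  188.91269841] [0.56461659 0.37429309 0.10973538]
[267 184  15  11 110] [274.1        188.57272727] [ 0.57974926 -0.06905555  0.05273482]
[ 18 193  22  16 303] [ 27.58085809 200.72607261] [0.52861982 0.67473678 0.05386191]
[ 30 212  20  16 294] [ 39.36394558 219.62244898] [0.47233536 0.63570592 0.05411169]
[ 15 231  23  15 330] [ 26.09393939 238.01515152] [0.41656016 0.67235245 0.05362858]
```

View pics/crop1.png

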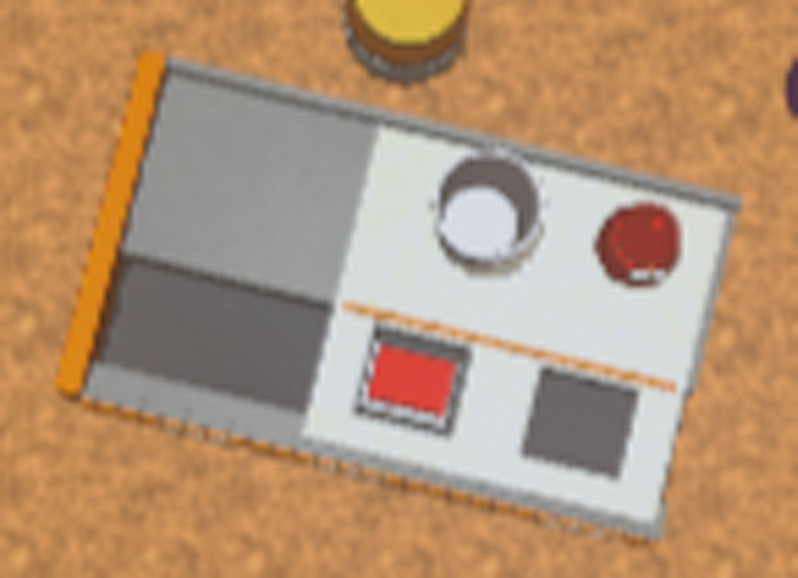

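The crop confirms the red plunger block in window A (crop (410,380)), with the empty window B to its right at (580,422). The pot and the gnome stand beyond the orange line. Next I'll work out the track frame and the clearances for the gripper body.

Run:
```python
from h import *
from scipy.spatial.transform import Rotation as R
a=ld('top1'); q=lambda u,v,z: pt(a,200+u/5.5-.4,120+v/5.5-.4,z)
f1,f0=q(170,62,.054),q(738,200,.054); n1,n0=q(80,398,.046),q(660,538,.046)
for p,r in((f1,f0),(n1,n0)): d=p-r; print(np.degrees(np.arctan2(d[1],d[0])),np.linalg.norm(d))
c=q(410,381,.054); print('plunger',c)
d=(f1-f0)/np.linalg.norm(f1-f0)+(n1-n0)/np.linalg.norm(n1-n0); d/=np.linalg.norm(d); yt=d; xt=np.array([d[1],-d[0],0])
print('yt',yt,'xt',xt)
for nm,p in dict(pot=q(490,205,.123),gnome=q(640,243,.12),A=q(411,382,.048),B=q(580,422,.048),end=q(110,222,.058),potbaseL=q(485,222,.05),line=q(345,305,.048),line2=q(675,388,.048),nearwall=n0,farwall=f0).items():
    r=p-c; print(nm,np.round(p,3),'track x,y',np.round([r@xt*1e3-45,r@yt*1e3]))
# points above 90mm near the sled
H,W=a['z_map'].shape; f=H/2/np.tan(np.radians(float(a['vfov']))/2)
V=np.linalg.inv(a['view']); u,v=np.meshgrid(np.arange(W),np.arange(H)); z=a['z_map']
P=np.stack([(u-a['cx'])/f*z,-(v-a['cy'])/f*z,-z],-1)@V[:3,:3].T+V[:3,3]
r=P-c; X=r@xt*1e3-45;Y=r@yt*1e3; m=(P[...,2]>.085)&(X>-150)&(X<100)&(Y>-220)&(Y<250)
print('tall: xmin',np.sort(X[m])[:8],Y[m][np.argsort(X[m])[:8]])
s=get_state(); Rt=R.from_quat(s['orientation']).as_matrix(); print(Rt)
for t in(yt,-yt): 
    e=Rt[:,1]; print('turn about tool z deg',np.degrees(np.arctan2(Rt[:,0]@-t*-1*-1,Rt[:,1]@t)))
g=c+np.array([0,0,.10-.054]); print('shift tool cm',Rt.T@(g-s['position'])*100)
```

```text
77.25272377365887 0.32485026663662975
77.47996456657395 0.329463570885635
plunger [ 0.57871028 -0.06915318  0.054     ]
yt [ 2.18716462e-01  9.75788455e-01 -6.78744870e-16] xt [ 0.97578846 -0.21871646  0.        ]
pot [ 0.666 -0.107  0.123] track x,y [ 49. -18.]
gnome [ 0.648 -0.187  0.12 ] track x,y [  48. -100.]
A [ 0.579 -0.07   0.048] track x,y [-45.  -1.]
B [ 0.558 -0.164  0.048] track x,y [-44. -97.]
end [0.663 0.098 0.058] track x,y [  1. 182.]
potbaseL [ 0.669 -0.11   0.05 ] track x,y [ 52. -20.]
line [ 0.621 -0.033  0.048] track x,y [-12.  45.]
line2 [ 0.578 -0.216  0.048] track x,y [ -13. -144.]
nearwall [ 0.495 -0.209  0.046] track x,y [ -96. -154.]
farwall [ 0.683 -0.25   0.054] track x,y [  96. -153.]
tall: xmin [20.6425005  21.15523118 22.30315249 22.31387123 22.32600878 22.6780744
 22.95111237 23.07145881] [-16.52130091 -19.30281297 -12.93196458 -22.22665286 -10.24156131
 -15.68387651 -25.03724323  -7.65055868]
[[-9.52097450e-01  3.05793975e-01 -7.00822318e-04]
 [ 3.05794767e-01  9.52095546e-01 -1.90578539e-03]
 [ 8.44721158e-05 -2.02880121e-03 -9.99997938e-01]]
turn about tool z deg -5.1723400779063855
turn about tool z deg 174.8276599220936
shift tool cm [-57.21726354 -56.2952288   13.86119364]
```

send_rows([
  [-1, -1, 0, 0, 0, 0],
  [-3, -3, 0, 0, 0, -1],
  [-5.5, -5.5, 0, 0, 0, -2],
  [-8, -8, 0, 0, 0, -3],
  [-10.5, -10.5, 0, 0, 0, -4],
  [-13, -13, 0, 0, 0, -5.2],
  [-15.5, -15.5, 0, 0, 0, -5.2],
  [-18, -18, 0, 0, 0, -5.2],
  [-20.5, -20.5, 0, 0, 0, -5.2],
  [-23, -23, 0, 0, 0, -5.2],
], grip=0, grip_force=20)

```text
time: 0.93
position: [0.3553, 0.3507, 0.2384]
orientation: [0.11, 0.994, -0.0, 0.0]
force: [0.3, 0.5, -0.0]
gripper_width: 0.0233
gripper_force: 0.0
```

```bash
cat > go.py <<'E'
from h import *
from scipy.spatial.transform import Rotation as R
import sys
yt=np.array([.2187,.9758,0]);xt=np.array([.9758,-.2187,0]);c=np.array([.5787,-.0692,0])
def rep(tx,ty,z):
    s=get_state(); M=R.from_quat(s['orientation']).as_matrix(); g=c+(tx+45)/1e3*xt+ty/1e3*yt+np.array([0,0,z/1e3])
    r=s['position']-c; print('t',s['time'],'track xyz mm',np.round([r@xt*1e3-45,r@yt*1e3,r[2]*1e3],1),'F',np.round(s['force'],1),'w',s['gripper_width'])
    w=R.from_matrix(np.column_stack([-xt,yt,[0,0,-1.]])); print('shift cm',np.round(M.T@(g-s['position'])*100,2),'turn',np.round((R.from_matrix(M).inv()*w).as_rotvec(degrees=True),2))
if __name__=='__main__': rep(*map(float,sys.argv[1:]))
E
python3 go.py -48 -3 200
```

```text
t 0.9333 track xyz mm [-354.9  360.8  238.4] F [ 0.3  0.5 -0. ] w 0.023334882184114458
shift cm [-30.66 -36.4    3.87] turn [-0.03  0.01  0.03]
```

send_rows([
  [-2.1, -2.5, 0, 0, 0, 0],
  [-4.4, -5.2, 0, 0, 0, 0],
  [-6.7, -8, 0, 0, 0, 0],
  [-9, -10.7, 0, 0, 0, 0],
  [-11.4, -13.5, 0, 0, 0, 0],
  [-13.7, -16.3, 0, 0, 0, 0],
  [-16, -19, 0, 0, 0, 0],
  [-18.3, -21.8, 0, 0, 0, 0],
  [-20.6, -24.5, 0, 0, 0, 0],
  [-22.5, -26.7, 0, 0, 0, 0],
])

```text
time: 1.77
position: [0.5163, 0.0406, 0.2385]
orientation: [0.11, 0.994, -0.0, -0.0]
force: [-0.4, 0.8, 0.0]
gripper_width: 0.0007
gripper_force: 0.0
```

send_rows([
  [-1.8, -2.1, 0, 0, 0, 0],
  [-3.5, -4.2, 0.5, 0, 0, 0],
  [-5, -6, 1.2, 0, 0, 0],
  [-6.4, -7.6, 2, 0, 0, 0],
  [-7.4, -8.8, 2.8, 0, 0, 0],
  [-8, -9.5, 3.4, 0, 0, 0],
  [-8.2, -9.7, 3.8, 0, 0, 0],
  [-8.2, -9.7, 3.8, 0, 0, 0],
])

```text
time: 2.43
position: [0.5742, -0.069, 0.1992]
orientation: [0.11, 0.994, 0.0, -0.001]
force: [0.3, 0.6, 0.2]
gripper_width: 0.0007
gripper_force: 0.0
```

Run:
```python
from go import *
rep(-48,-3,70)
s=snap('wrist','w1'); t=snap('top','top2')
hsv=cv2.cvtColor(np.ascontiguousarray(s['pixels']),cv2.COLOR_RGB2HSV)
m=((hsv[...,1]>170)&((hsv[...,0]<6)|(hsv[...,0]>174))).astype(np.uint8)
n,l,st,ce=cv2.connectedComponentsWithStats(m)
for i in range(1,n):
    if st[i,4]>100:
        p=pt(s,*ce[i]); r=p-c; print(st[i],ce[i],p,r@xt*1e3-45,r@yt*1e3)
```

```text
t 2.4333 track xyz mm [-49.4  -0.8 199.2] F [0.3 0.6 0.2] w 0.0006992188290550155
shift cm [-0.17 -0.22 12.92] turn [ 0.   -0.16 -0.02]
[ 236  171   41   29 1156] [255.99134948 184.74567474] [ 0.57800403 -0.07206781  0.05388241] -45.05193797517805 -2.9506173691520408
```

View pics/w1.png

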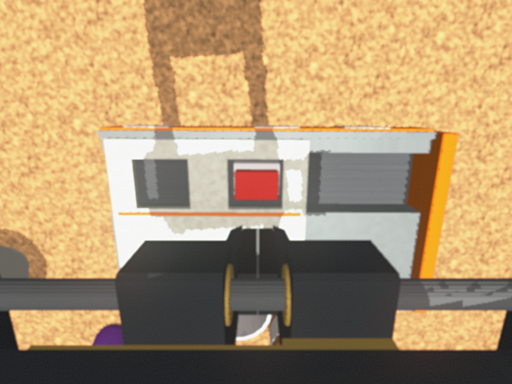

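The wrist view has the plunger at (256,185), 2 mm from the earlier estimate, and shows the gripper's long side lying along the track. Next I'll descend to just above it.

send_rows([
  [-0.1, -0.1, 1, 0, 0, 0],
  [-0.2, -0.2, 3, 0, 0, 0],
  [-0.2, -0.2, 5.5, 0, 0, 0],
  [-0.2, -0.2, 8, 0, 0, 0],
  [-0.2, -0.2, 10.5, 0, 0, 0],
  [-0.2, -0.2, 12.5, 0, 0, 0],
  [-0.2, -0.2, 13.3, 0, 0, 0],
  [-0.2, -0.2, 13.6, 0, 0, 0],
  [-0.2, -0.2, 13.7, 0, 0, 0],
])

```text
time: 3.28
position: [0.5767, -0.0708, 0.0636]
orientation: [0.109, 0.994, 0.0, -0.0]
force: [-0.4, -0.7, -0.2]
gripper_width: 0.0004
gripper_force: 0.0
```

Run:
```python
from go import *
rep(-48,-3,33)
s=snap('wrist','w2'); t=snap('side','side2')
a=cv2.resize(t['pixels'][150:270,220:350,::-1],(390,360),interpolation=cv2.INTER_CUBIC)
b=s['pixels'][24:,80:480,::-1][:360]
cv2.imwrite('pics/c2.png',np.hstack([a,b]))
```

```text
t 3.2833 track xyz mm [-46.6  -2.   63.6] F [-0.4 -0.7 -0.2] w 0.0003777064535761218
shift cm [ 0.14 -0.1   3.06] turn [ 0.   -0.02  0.07]
```

View pics/c2.png

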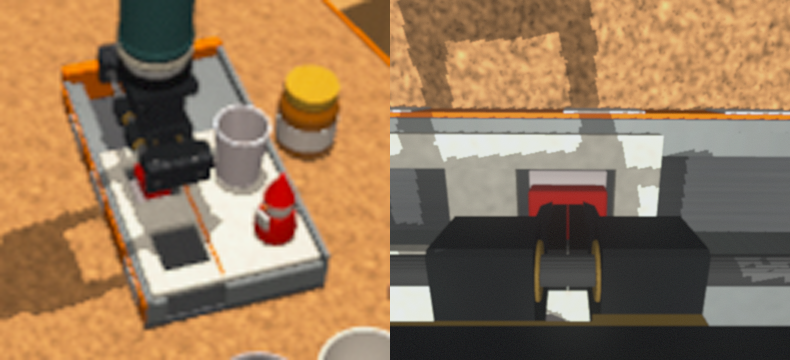

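The fingers are centred over the plunger (right half: fingers at column 568, plunger at 567), and the pot and gnome are clear. Next: press down, then start pushing slowly.

send_rows([
  [0, 0, 0.4, 0, 0, 0],
  [0, 0, 0.9, 0, 0, 0],
  [0, 0, 1.4, 0, 0, 0],
  [0, 0, 1.9, 0, 0, 0],
  [0, 0, 2.4, 0, 0, 0],
  [0, 0, 2.8, 0, 0, 0],
  [0, 0, 3.0, 0, 0, 0],
  [0, 0, 3.1, 0, 0, 0],
  [0, 0, 3.1, 0, 0, 0],
])

```text
time: 4.13
position: [0.5773, -0.0714, 0.0329]
orientation: [0.11, 0.994, -0.0, 0.0]
force: [2.7, -0.7, 3.7]
gripper_width: 0.0
gripper_force: 1.6
```

```bash
python3 go.py -46.6 -2 33
```

```text
t 4.1333 track xyz mm [-45.9  -2.5  32.9] F [ 2.7 -0.7  3.7] w 4.325620748545599e-05
shift cm [ 0.07  0.05 -0.01] turn [0.   0.05 0.02]
```

send_rows([
  [0, 0.2, 0, 0, 0, 0],
  [0, 0.5, 0, 0, 0, 0],
  [0, 0.8, 0, 0, 0, 0],
  [0, 1.0, 0, 0, 0, 0],
  [0, 1.2, 0, 0, 0, 0],
  [0, 1.4, 0, 0, 0, 0],
  [0, 1.6, 0, 0, 0, 0],
  [0, 1.8, 0, 0, 0, 0],
  [0, 2.0, 0, 0, 0, 0],
  [0, 2.2, 0, 0, 0, 0],
])

```text
time: 4.97
position: [0.5814, -0.0514, 0.0326]
orientation: [0.109, 0.994, -0.001, -0.0]
force: [0.2, -8.2, 1.8]
gripper_width: 0.0007
gripper_force: 4.8
```

```bash
python3 go.py -46 19.5 33
```

```text
t 4.9667 track xyz mm [-46.3  18.   32.6] F [ 0.2 -8.2  1.8] w 0.0006581041466186798
shift cm [-0.03  0.15 -0.04] turn [-0.16  0.01  0.07]
```

send_rows([
  [0, 0.2, 0, 0, 0, 0],
  [0, 0.5, 0, 0, 0, 0],
  [0, 0.8, 0, 0, 0, 0],
  [0, 1.1, 0, 0, 0, 0],
  [0, 1.4, 0, 0, 0, 0],
  [0, 1.7, 0, 0, 0, 0],
  [0, 2.0, 0, 0, 0, 0],
  [0, 2.3, 0, 0, 0, 0],
  [0, 2.6, 0, 0, 0, 0],
  [0, 2.8, 0, 0, 0, 0],
])

```text
time: 5.8
position: [0.5875, -0.0238, 0.0325]
orientation: [0.11, 0.994, -0.001, -0.0]
force: [0.4, -9.5, 0.8]
gripper_width: 0.0006
gripper_force: 4.3
```

Run:
```python
from go import *
rep(-46,105,33)
t=snap('side','side3');s=snap('wrist','w3')
a=cv2.resize(t['pixels'][150:270,220:350,::-1],(390,360),interpolation=cv2.INTER_CUBIC)
cv2.imwrite('pics/c3.png',np.hstack([a,s['pixels'][24:,80:480,::-1][:360]]))
```

```text
t 5.8 track xyz mm [-46.3  46.3  32.5] F [ 0.4 -9.5  0.8] w 0.000559210589639836
shift cm [-0.04  5.87 -0.06] turn [-0.13  0.01  0.06]
```

View pics/c3.png

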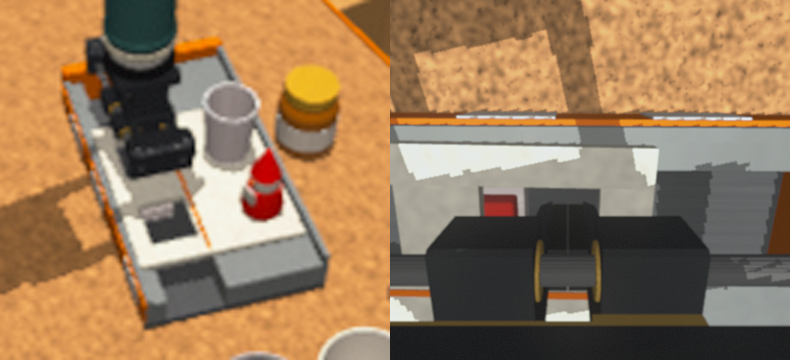

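The sled is moving, both pieces are standing on it, and the bridge is coming over the plunger (red at (500,205)). I'm carrying on slowly.

send_rows([
  [0, 0.2, 0, 0, 0, 0],
  [0, 0.5, 0, 0, 0, 0],
  [0, 0.8, 0, 0, 0, 0],
  [0, 1.1, 0, 0, 0, 0],
  [0, 1.4, 0, 0, 0, 0],
  [0, 1.7, 0, 0, 0, 0],
  [0, 2.0, 0, 0, 0, 0],
  [0, 2.3, 0, 0, 0, 0],
  [0, 2.6, 0, 0, 0, 0],
  [0, 2.9, 0, 0, 0, 0],
])

```text
time: 6.73
position: [0.5938, 0.0043, 0.0325]
orientation: [0.11, 0.994, -0.001, -0.0]
force: [-0.6, -8.4, 2.6]
gripper_width: 0.0002
gripper_force: 4.4
```

send_rows([
  [0, 0.3, 0, 0, 0, 0],
  [0, 0.6, 0, 0, 0, 0],
  [0, 0.9, 0, 0, 0, 0],
  [0, 1.2, 0, 0, 0, 0],
  [0, 1.5, 0, 0, 0, 0],
  [0, 1.8, 0, 0, 0, 0],
  [0, 2.0, 0, 0, 0, 0],
  [0, 2.2, 0, 0, 0, 0],
  [0, 2.4, 0, 0, 0, 0],
  [0, 2.5, 0, 0, 0, 0],
])

```text
time: 7.57
position: [0.5992, 0.0287, 0.0325]
orientation: [0.109, 0.994, -0.001, -0.0]
force: [-0.2, -8.3, 4.5]
gripper_width: 0.0002
gripper_force: 4.6
```

Run:
```python
from go import *
rep(-46,104,33)
t=snap('side','side4');s=snap('wrist','w4')
a=cv2.resize(t['pixels'][150:270,220:350,::-1],(390,360),interpolation=cv2.INTER_CUBIC)
cv2.imwrite('pics/c4.png',np.hstack([a,s['pixels'][24:,80:480,::-1][:360]]))
```

```text
t 7.5667 track xyz mm [-46.4 100.   32.5] F [-0.2 -8.3  4.5] w 0.00021103275963515761
shift cm [-0.04  0.4  -0.05] turn [-0.15 -0.    0.06]
```

View pics/c4.png

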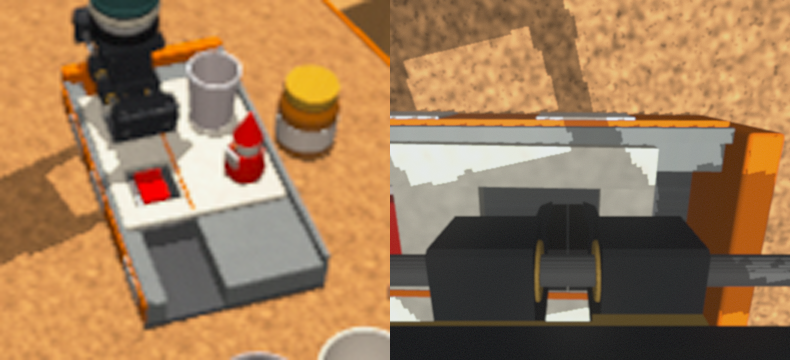

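The plunger has sprung up in window B (red at (152,186) in the left half), and the pot and gnome are standing. I'll push 4 mm more to the middle of the play, back off within the window and lift clear.

send_rows([
  [0, 0.1, 0, 0, 0, 0],
  [0, 0.2, 0, 0, 0, 0],
  [0, 0.3, 0, 0, 0, 0],
  [0, 0.4, 0, 0, 0, 0],
  [0, 0.4, 0, 0, 0, 0],
  [0, 0.2, 0, 0, 0, 0],
  [0, -0.1, 0, 0, 0, 0],
  [0, -0.4, 0, 0, 0, 0],
  [0, -0.6, 0, 0, 0, 0],
  [0, -0.6, 0, 0, 0, 0],
])

```text
time: 8.5
position: [0.5976, 0.0243, 0.0323]
orientation: [0.11, 0.994, 0.0, -0.0]
force: [-0.5, 0.3, -0.5]
gripper_width: 0.0006
gripper_force: 0.0
```

send_rows([
  [0, 0, -0.3, 0, 0, 0],
  [0, 0, -0.8, 0, 0, 0],
  [0, 0, -1.5, 0, 0, 0],
  [0, 0, -2.5, 0, 0, 0],
  [0, 0, -4, 0, 0, 0],
  [0, 0, -6.5, 0, 0, 0],
  [0, 0, -9.5, 0, 0, 0],
  [0, 0, -12.5, 0, 0, 0],
  [0, 0, -15.5, 0, 0, 0],
  [0, 0, -18, 0, 0, 0],
])

```text
time: 9.33
position: [0.5988, 0.0245, 0.2167]
orientation: [0.11, 0.994, 0.0, 0.002]
force: [1.1, -0.7, -0.0]
gripper_width: 0.0005
gripper_force: 0.0
```

send_rows([
  [1, 0, 0, 0, 0, 0],
  [3, 0, -1, 0, 0, 0],
  [5, 0, -2, 0, 0, 0],
  [7, 0, -2, 0, 0, 0],
  [9, 0, -2, 0, 0, 0],
  [10, 0, -2, 0, 0, 0],
  [10, 0, -2, 0, 0, 0],
  [10, 0, -2, 0, 0, 0],
])

```text
time: 10.0
position: [0.5005, 0.0463, 0.2328]
orientation: [0.11, 0.994, 0.0, 0.001]
force: [0.2, -0.1, 0.6]
gripper_width: 0.0006
gripper_force: 0.0
```

Run:
```python
from go import *
rep(-46,104,33)
t=snap('side','side5');s=snap('top','top5')
a=cv2.resize(t['pixels'][150:270,220:350,::-1],(390,360),interpolation=cv2.INTER_CUBIC)
b=cv2.resize(s['pixels'][110:230,200:330,::-1],(390,360),interpolation=cv2.INTER_CUBIC)
cv2.imwrite('pics/c5.png',np.hstack([a,b]))
```

```text
t 10.0 track xyz mm [-146.6   95.6  232.8] F [ 0.2 -0.1  0.6] w 0.0005619828545551846
shift cm [-10.04   0.83  19.99] turn [0.01 0.06 0.05]
```

View pics/c5.png

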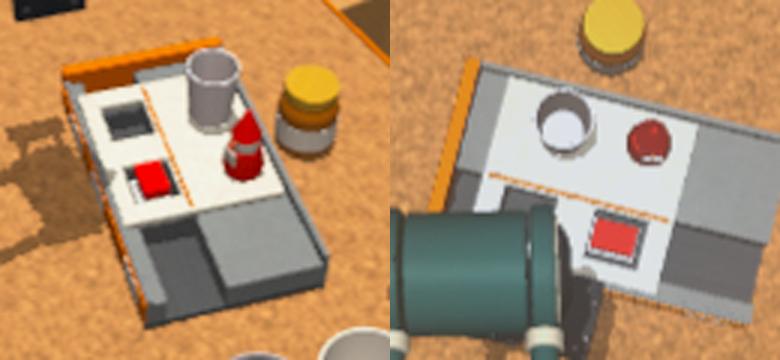

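The plunger is up in window B with a gap at each end (red at (613,238) in the right half). The pot and gnome are standing, the sled is flat and the arm is clear.

```bash
python3 -c "
from cell import ctrl; print(ctrl.finish_job())"
```

```text
the job is handed in; nothing more can be done
None
```

The job is handed in at about 10 s: the sled is locked with the plunger up in window B, the gnome and pot are standing on it, and the arm is clear of everything.

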